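# Move the paint pots to the painting tray in reverse order

### The arm

A 6-joint arm with a two-finger parallel gripper is mounted at the origin on the work surface. World frame = base frame: x ahead of the robot, y to its left, z up, the work surface at z = 0. Lengths are in m, angles in rad, forces in N, time in s.
With the tool pointing down it reaches from about 0.275 to 0.85 m from the base axis. Payload 5.2 kg.
Tool frame: the origin (TCP) lies at the very end of the fingers, on their centre line; the grasp point (between the pads) lies 19 mm behind it; z points along the fingers, y is the line along which they close (so a half turn about z gives the same grasp; the last joint's range is limited). The gripper opens to 85 mm and grips with 20 to 120 N. Pads are 22 mm wide; open, the fingers measure 114 mm over their backs; the gripper's body (76 mm by 85 mm) begins 54 mm behind the grasp point. The pads swing forward as they close: fully open they stand 13 mm farther back than shut.
Start: joints at [-0.203, 0.259, 1.535, -0, 1.348, -0.203], TCP at [0.55, 0, 0.231] pointing down, gripper open.
Joint ranges: [-3.14, 3.14], [-0.91, 2.08], [0.19, 2.58], [-1.22, 4.36], [0.22, 2.71], [-3.12, 3.12]. Speed limits (rad/s): [2.57, 2.57, 3.14, 3.14, 3.14, 3.14].

### API

Orientations are given as a rotation vector (axis times angle).
In Python, from cell import get_state, eyes, hand_in gives the robot as it stands. The module is installed in compiled form; this text tells all that it offers.
- The arm moves only by the shell command python3 -m inch 'ROWS' [OPENING]. ROWS is JSON, a list of rows, each a list of 6 numbers: the shift along the tool's x, y, z in m, then the turn, a rotation vector about the tool's x, y, z in rad. A call has 1 to 5 rows; each row is the pose to reach, as a shift and turn from the pose commanded when the call began, along the tool's axes at that moment; what a row does not reach only later rows make up. A row lasts 1/12 s, in which the tool goes at most 41.7 mm and 7.16 degrees, less where a joint would pass 70% of its speed; a pose out of reach is approached as far as the arm can. A call with a gripper value outside its range is refused whole. OPENING is the gripper command: -1 is fully open, 1 is shut, values between are in proportion, set as the call begins (- or left out, the last holds). The fingers move at their own pace and stop on an object; the grip force is fixed at half the most. Time passes only in rows, so rows that repeat a pose let the fingers close. It gives the time, the measured TCP pose, the force, the opening and the grip force at its end, in the units of the state.
- get_state(): the state, without advancing time (a new reading comes with each control period).
- eyes.capture(name): name is "scene" or "side" or "wrist"; returns (picture, depth): 400x640x3 uint8, red, green, blue; 400x640 float32, m along the optical axis (not along the pixel's ray), 0 where there is no reading.
- eyes.calibration(name): a dict with "fx", "fy", "cx", "cy" (pixels), "R" (3x3) and "t" (3): a world point X has camera coordinates R X + t. Camera axes: x right, y down, z forward; pixel columns grow to the right and rows downward; lengths in m; the calibration is good to about 2 mm. A picture is of the moment at which its call begins: read the wrist's pose just before it. calibration takes no time and is no camera call; for the wrist camera it gives the pose at the moment of the call.
- hand_in(): hands the job in; it is judged then, once.
The state is a dict: "time_s": time; "joint_positions": joint angles; "joint_velocities": joint speeds; "tau": joint torques, N m; "tcp_pos": TCP position; "tcp_rot": TCP orientation; "force": force on the tool from outside, world axes, zero at the start; "ft_torque": the same for the moment, N m; "opening": finger opening in m; "grasp_force": force on a finger pad.
Only numpy, scipy, OpenCV 4.12 (cv2) and the standard library are available. Lean on these libraries where they do the work, as an engineer would, in place of code of your own. Each camera call takes 0.05 s, during which the arm holds its last target. There are 200 camera calls.

### The job

Move the four paint pots from the wooden stock tray to the empty aluminium painting tray, one to each place, in reverse order counted from the trays' black ends: the pot that starts nearest the stock tray's black end goes to the place farthest from the painting tray's black end, and so on, so that the pot that starts farthest from it ends nearest the painting tray's black end. Leave every pot standing upright on the floor of its place, let go and still, and leave the varnish tin and the small cup between the trays where they are.

Things in the scene. Friction and masses are not known exactly. Their poses are not given: they have to be found in the camera images.
- pot_red_center (a point): the red paint pot: a loose closed white plastic cylinder, 36 mm in diameter and 70 mm tall, with a red lid and a red band, about 110 g, standing upright in one place of the stock tray. The point is its centre, 35 mm above its underside; z is its upright axis.
- pot_yellow_center (a point): the yellow paint pot: a loose closed white plastic cylinder, 36 mm in diameter and 70 mm tall, with a yellow lid and a yellow band, about 110 g, standing upright in one place of the stock tray. The point is its centre, 35 mm above its underside; z is its upright axis.
- pot_blue_center (a point): the blue paint pot: a loose closed white plastic cylinder, 36 mm in diameter and 70 mm tall, with a blue lid and a blue band, about 110 g, standing upright in one place of the stock tray. The point is its centre, 35 mm above its underside; z is its upright axis.
- pot_green_center (a point): the green paint pot: a loose closed white plastic cylinder, 36 mm in diameter and 70 mm tall, with a green lid and a green band, about 110 g, standing upright in one place of the stock tray. The point is its centre, 35 mm above its underside; z is its upright axis.
- chip_red: red colour chip, 14 x 36 x 2 mm (x, y, z), fixed flat on the stock tray's ledge beside the place where the red pot stands at the start. Origin: centre of its underside. Axes parallel to the stock tray's; the centre of its place is 44 mm from it towards the tray's -x.
- chip_yellow: yellow colour chip, 14 x 36 x 2 mm (x, y, z), fixed flat on the stock tray's ledge beside the place where the yellow pot stands at the start. Origin: centre of its underside. Axes parallel to the stock tray's; the centre of its place is 44 mm from it towards the tray's -x.
- chip_blue: blue colour chip, 14 x 36 x 2 mm (x, y, z), fixed flat on the stock tray's ledge beside the place where the blue pot stands at the start. Origin: centre of its underside. Axes parallel to the stock tray's; the centre of its place is 44 mm from it towards the tray's -x.
- chip_green: green colour chip, 14 x 36 x 2 mm (x, y, z), fixed flat on the stock tray's ledge beside the place where the green pot stands at the start. Origin: centre of its underside. Axes parallel to the stock tray's; the centre of its place is 44 mm from it towards the tray's -x.
- stock: brown wooden stock tray, fixed: four 60 x 60 mm places in a row along y, centres at y = +96, +32, -32, -96 mm, x = 0; floor 4 mm, wall tops 12 mm above the bench, walls 4 mm thick; 68 mm (x) by 260 mm (y) plus a black block 16 mm long, 14 mm high on its +y end (+y points to the black end). Origin: underside centre of the row, z up. Any yaw. Chip ledge on its +x side, 20 mm wide, 12 mm high.
- caddy: aluminium painting tray, fixed, empty at first: four 60 x 60 mm places in a row along y, centres at y = +96, +32, -32, -96 mm, x = 0; floor 4 mm, wall tops 12 mm above the bench, walls 4 mm thick; 68 mm (x) by 260 mm (y) plus a black block 16 mm long, 14 mm high on its +y end (+y points to the black end). Origin: underside centre of the row, z up. Any yaw.
- tin_center (a point): bystander, to be left alone: loose round shallow copper-coloured varnish tin with a white lid, 60 mm in diameter, 42 mm tall, upright on the bench between the trays, at their far side. The point is its centre, 21 mm above the bench.
- cup_center (a point): bystander, to be left alone: loose small white cup, 54 mm in diameter, 50 mm tall, upright on the bench between the trays, at the robot's side. The point is its centre, 25 mm above the bench.

How it is judged:
At the end, for the whole second after the job is handed in: Each pot stands upright (0.1 rad), at rest, on the floor of its place in the aluminium tray (within 14 mm of the place's centre in tray x and y, pot centre 34 to 44 mm above the bench); the pot from y along the stock tray is at -y along the painting tray (x of pot_red_center in the frame of caddy between -0.014 and 0.014 m and z of pot_red_center in the frame of caddy between 0.034 and 0.044 m and angle between each of pot_red_center, pot_yellow_center, pot_blue_center, pot_green_center's own z axis and vertical below 0.1 rad and linear speed of each of pot_red, pot_yellow, pot_blue, pot_green below 0.03 m/s and ((y of chip_red in the frame of stock between 0.076 and 0.116 m and y of pot_red_center in the frame of caddy between -0.11 and -0.082 m) or (y of chip_red in the frame of stock between 0.012 and 0.052 m and y of pot_red_center in the frame of caddy between -0.046 and -0.018 m) or (y of chip_red in the frame of stock between -0.052 and -0.012 m and y of pot_red_center in the frame of caddy between 0.018 and 0.046 m) or (y of chip_red in the frame of stock between -0.116 and -0.076 m and y of pot_red_center in the frame of caddy between 0.082 and 0.11 m)) and x of pot_yellow_center in the frame of caddy between -0.014 and 0.014 m and z of pot_yellow_center in the frame of caddy between 0.034 and 0.044 m and ((y of chip_yellow in the frame of stock between 0.076 and 0.116 m and y of pot_yellow_center in the frame of caddy between -0.11 and -0.082 m) or (y of chip_yellow in the frame of stock between 0.012 and 0.052 m and y of pot_yellow_center in the frame of caddy between -0.046 and -0.018 m) or (y of chip_yellow in the frame of stock between -0.052 and -0.012 m and y of pot_yellow_center in the frame of caddy between 0.018 and 0.046 m) or (y of chip_yellow in the frame of stock between -0.116 and -0.076 m and y of pot_yellow_center in the frame of caddy between 0.082 and 0.11 m)) and x of pot_blue_center in the frame of caddy between -0.014 and 0.014 m and z of pot_blue_center in the frame of caddy between 0.034 and 0.044 m and ((y of chip_blue in the frame of stock between 0.076 and 0.116 m and y of pot_blue_center in the frame of caddy between -0.11 and -0.082 m) or (y of chip_blue in the frame of stock between 0.012 and 0.052 m and y of pot_blue_center in the frame of caddy between -0.046 and -0.018 m) or (y of chip_blue in the frame of stock between -0.052 and -0.012 m and y of pot_blue_center in the frame of caddy between 0.018 and 0.046 m) or (y of chip_blue in the frame of stock between -0.116 and -0.076 m and y of pot_blue_center in the frame of caddy between 0.082 and 0.11 m)) and x of pot_green_center in the frame of caddy between -0.014 and 0.014 m and z of pot_green_center in the frame of caddy between 0.034 and 0.044 m and ((y of chip_green in the frame of stock between 0.076 and 0.116 m and y of pot_green_center in the frame of caddy between -0.11 and -0.082 m) or (y of chip_green in the frame of stock between 0.012 and 0.052 m and y of pot_green_center in the frame of caddy between -0.046 and -0.018 m) or (y of chip_green in the frame of stock between -0.052 and -0.012 m and y of pot_green_center in the frame of caddy between 0.018 and 0.046 m) or (y of chip_green in the frame of stock between -0.116 and -0.076 m and y of pot_green_center in the frame of caddy between 0.082 and 0.11 m))); the robot touches nothing.
It fails at once if a bystander (varnish tin or small cup) is moved more than 30 mm (distance of any of tin_center, cup_center from where it was at the start of the episode above 0.03 m).
It also fails if it takes over 109 s, if anything falls off the work surface, if the arm or the gripper's body presses on something with over 40 N, if the wrist force passes 120 N, or if a joint passes its speed limit or range.

## Working session

There is one attempt and no reset: what is moved stays moved. The work goes in short steps, Python scripts to look and compute and a shell command to move; the robot and the scene stay as the last step left them, time stands still between calls to the robot, and variables do not carry over. Pictures are saved under pics/ and viewed, at most 14 in all, crops included, and the job is handed in when it is done.

```bash
mkdir -p pics; ls
python3 - <<'E'
from cell import get_state, eyes
import cv2, numpy as np
s=get_state(); print(s['tcp_pos'],s['tcp_rot'],s['opening'])
for n in ['scene','side']:
    p,d=eyes.capture(n); np.savez(f'{n}0.npz',p=p,d=d); cv2.imwrite(f'pics/{n}0.png',p[:,:,::-1])
    c=eyes.calibration(n); print(n,c)
E
```

```text
pics
[5.49449563e-01 1.48098307e-04 2.30447918e-01] [-2.22029035e+00 -2.22030658e+00  1.63669794e-03] 0.0850434794272464
scene {'fx': 418.3228284284148, 'fy': 418.3228284284148, 'cx': 317.71862628871105, 'cy': 206.8139312246806, 'R': array([[ 0.76757164,  0.6409509 ,  0.00396559],
       [ 0.43354701, -0.51461806, -0.73973323],
       [-0.47209191,  0.56951751, -0.67288857]]), 't': array([-0.41625033, -0.20921111,  1.23077201])}
side {'fx': 385.44828457439394, 'fy': 385.44828457439394, 'cx': 326.0476345697564, 'cy': 196.97120561489962, 'R': array([[-0.89334554, -0.44886702, -0.02126356],
       [-0.28383553,  0.6003159 , -0.74770195],
       [ 0.3483836 , -0.66192085, -0.66369395]]), 't': array([0.50583782, 0.20210319, 0.58061779])}
```

View pics/scene0.png

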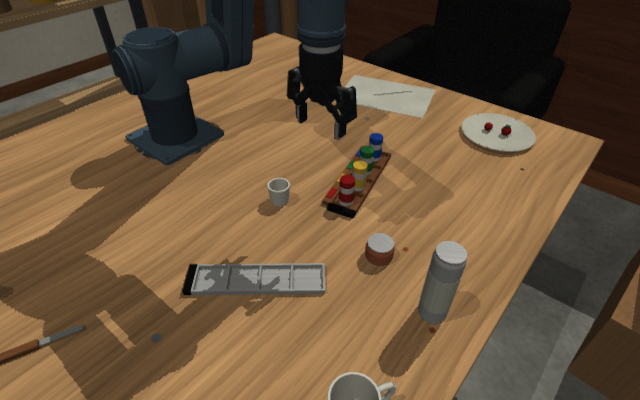

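The scene shows the stock tray at about (358,180), black end near (342,208). In order from that end stand red (347,188), yellow (360,172), green (367,157) and blue (376,145). The caddy runs (185–325, 280) with its black end on the left, at (190,280). The cup is at (279,192), the tin at (380,250), and a tall bottle at (440,285).

```bash
cat > h.py <<'E'
import numpy as np, cv2
from cell import eyes, get_state
def cloud(d,c):
    v,u=np.mgrid[:400,:640]
    P=np.stack([(u-c['cx'])*d/c['fx'],(v-c['cy'])*d/c['fy'],d],-1)
    X=(P-c['t'])@c['R']; X[d<=0]=np.nan; return X
def lids(p,X,zmin=.062,zmax=.09):
    """lid colour -> median-circle xy of top surface"""
    hsv=cv2.cvtColor(p,cv2.COLOR_RGB2HSV).astype(int); H,S,V=hsv[...,0],hsv[...,1],hsv[...,2]
    out={}
    for n,(a,b) in dict(red=(-8,8),yellow=(18,34),green=(45,85),blue=(98,128)).items():
        Hh=np.where(H>170,H-180,H)
        m=(Hh>=a)&(Hh<=b)&(S>110)&(V>50)&(X[...,2]>zmin)&(X[...,2]<zmax)&(X[...,0]>.2)
        if m.sum()<8: continue
        (cx,cy),r=cv2.minEnclosingCircle(X[m][:,:2].astype(np.float32))
        out[n]=(round(cx,4),round(cy,4),round(r,4),int(m.sum()),round(float(np.median(X[m][:,2])),4))
    return out
E
python3 - <<'E'
from h import *
tops=[]
for n in ['scene','side']:
    f=np.load(n+'0.npz');p,d=f['p'],f['d'];X=cloud(d,eyes.calibration(n)); print(n,lids(p,X))
    hsv=cv2.cvtColor(p,cv2.COLOR_RGB2HSV)
    # orthographic map x .1...9, y -.6..+.6 1.5mm
    im=np.zeros((534,800,3),np.uint8)
    ok=np.isfinite(X[...,2])&(X[...,2]<.2)
    c=((.6-X[...,1])/.0015); r=((.9-X[...,0])/.0015)
    ok&=(c>=0)&(c<800)&(r>=0)&(r<534)
    im[r[ok].astype(int),c[ok].astype(int)]=p[ok]
    cv2.imwrite(f'pics/top_{n}.png',cv2.dilate(im,np.ones((3,3)))[:,:,::-1])
    if n=='scene':
        for nm,(u0,u1,v0,v1) in dict(cup=(265,293,178,208),tin=(364,397,234,266),caddy=(178,332,258,300)).items():
            q=X[v0:v1,u0:u1].reshape(-1,3); h=hsv[v0:v1,u0:u1].reshape(-1,3)
            k=(q[:,2]>(.035 if nm!='caddy' else .0065))
            print(nm,q[k].min(0),q[k].max(0),k.sum(), cv2.minAreaRect(q[k][:,:2].astype(np.float32)))
E
```

```text
scene {'red': (0.5572, 0.0852, 0.0195, 159, 0.0727), 'yellow': (0.5256, 0.146, 0.0725, 154, 0.0727), 'green': (0.5272, 0.2128, 0.0178, 91, 0.0731), 'blue': (0.5131, 0.2462, 0.0476, 108, 0.0719)}
cup [ 0.40063768 -0.03792035  0.03515599] [0.45634021 0.0150048  0.0509195 ] 248 ((0.42982518672943115, -0.012120414525270462), (0.0517975389957428, 0.05228593572974205), 27.08647346496582)
tin [ 0.6866519  -0.03230531  0.03520592] [0.74093768 0.02188081 0.04436526] 434 ((0.7150532603263855, -0.007048148661851883), (0.05370324105024338, 0.052093684673309326), 33.43642807006836)
caddy [ 0.43651617 -0.3337055   0.00651223] [ 0.68802147 -0.10433224  0.01616632] 1344 ((0.5618411898612976, -0.21888956427574158), (0.27593091130256653, 0.07271894067525864), 40.65924835205078)
side {'red': (0.5594, 0.0873, 0.0178, 296, 0.0735), 'yellow': (0.5374, 0.1745, 0.0448, 386, 0.0734), 'green': (0.527, 0.216, 0.0178, 388, 0.0737), 'blue': (0.5098, 0.2811, 0.0177, 532, 0.0735)}
```

View pics/side0.png

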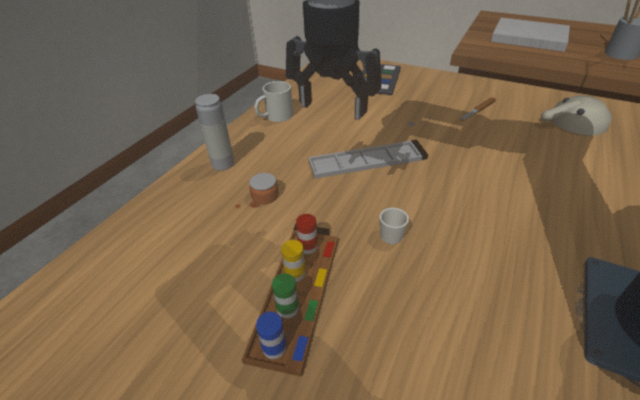

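View pics/top_scene.png

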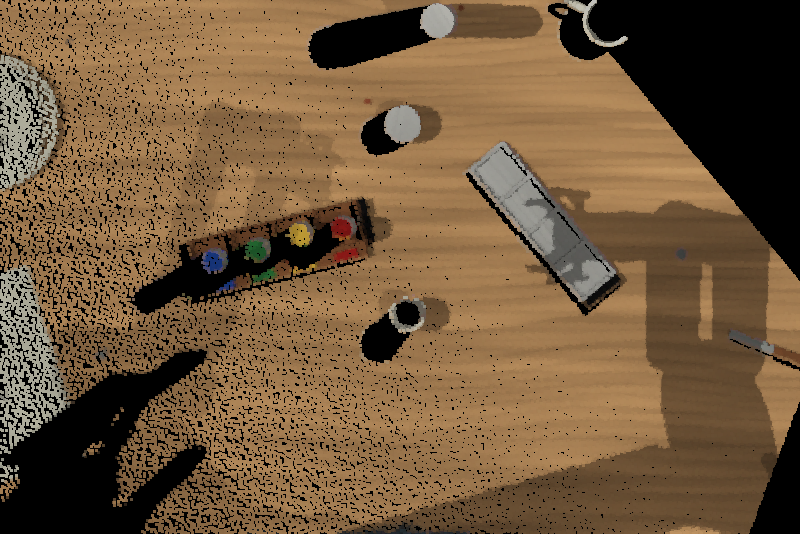

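Both cameras agree to about 2 mm on red, green and blue, and the lid heights (73.5 mm against 74 expected) fit. The row runs at −76° and the caddy at 40.7°, black end at low x and low y. I'll run one refinement on the stored data for yellow and blue (largest lid blobs) and the caddy from the side camera.

```bash
cat >> h.py <<'E'
def lids2(p,X,zmin=.066,zmax=.082,V0=50):
    hsv=cv2.cvtColor(p,cv2.COLOR_RGB2HSV).astype(int); H,S,V=hsv[...,0],hsv[...,1],hsv[...,2]; H=np.where(H>170,H-180,H)
    out={}
    for n,(a,b) in dict(red=(-8,8),yellow=(20,34),green=(45,85),blue=(98,128)).items():
        m=((H>=a)&(H<=b)&(S>110)&(V>V0)&(X[...,2]>zmin)&(X[...,2]<zmax)).astype(np.uint8)
        k,l,st,_=cv2.connectedComponentsWithStats(m)
        if k<2: continue
        m=l==1+st[1:,4].argmax()
        (cx,cy),r=cv2.minEnclosingCircle(X[m][:,:2].astype(np.float32))
        out[n]=tuple(np.round([cx,cy,r,np.median(X[m][:,2])],4).tolist())
    return out
E
python3 - <<'E'
from h import *
for n in ['scene','side']:
    f=np.load(n+'0.npz');X=cloud(f['d'],eyes.calibration(n)); print(n,lids2(f['p'],X))
    m=(X[...,2]>.0075)&(X[...,2]<.018)&(X[...,0]>.4)&(X[...,0]<.72)&(X[...,1]<-.08)&(X[...,1]>-.36)
    k,l,st,_=cv2.connectedComponentsWithStats(cv2.dilate(m.astype(np.uint8),np.ones((3,3))))
    q=X[m&(l==1+st[1:,4].argmax())][:,:2].astype(np.float32)
    (cx,cy),wh,a=cv2.minAreaRect(q); print(cx,cy,wh,a)
    a=np.radians(a if wh[0]>wh[1] else a+90); e=np.array([np.cos(a),np.sin(a)]); e*=np.sign(e[0])
    c=np.array([cx,cy])+.008*e
    for col,y in zip(['blue','green','yellow','red'],[.096,.032,-.032,-.096]): print(col,np.round(c-e*y,4))
E
```

```text
scene {'red': (0.5574, 0.0856, 0.0193, 0.073), 'yellow': (0.5502, 0.1506, 0.0195, 0.0729), 'green': (0.5272, 0.2128, 0.0178, 0.0731), 'blue': (0.5105, 0.2766, 0.0172, 0.0723)}
0.5618411898612976 -0.21888956427574158 (0.27593091130256653, 0.07271894067525864) 40.65924835205078
blue [ 0.4951 -0.2762]
green [ 0.5436 -0.2345]
yellow [ 0.5922 -0.1928]
red [ 0.6407 -0.1511]
side {'red': (0.5597, 0.0873, 0.0177, 0.0737), 'yellow': (0.5506, 0.1501, 0.0186, 0.0736), 'green': (0.527, 0.216, 0.0178, 0.0738), 'blue': (0.5098, 0.2811, 0.0177, 0.0736)}
0.5635966658592224 -0.21938636898994446 (0.277148574590683, 0.07332906126976013) 40.703857421875
blue [ 0.4969 -0.2768]
green [ 0.5454 -0.235 ]
yellow [ 0.5939 -0.1933]
red [ 0.6424 -0.1516]
```

```bash
python3 -m inch '[[0.03,0.003,0.01,0,0,0],[0.06,0.006,0.04,0,0,0],[0.087,0.009,0.07,0,0,0],[0.087,0.009,0.1,0,0,0],[0.087,0.009,0.1,0,0,0]]' -1; python3 -m inch '[[0,0,0.03,0,0,0],[0,0,0.06,0,0,0],[0,0,0.085,0,0,0],[0,0,0.097,0,0,0],[0,0,0.097,0,0,0]]'; python3 -c "
from h import *
p,d=eyes.capture('side'); cv2.imwrite('pics/s1.png',p[100:400,150:550,::-1])"
```

```text
time_s: 0.52
tcp_pos: [0.5543, 0.0886, 0.125]
tcp_rot: [-2.212, -2.218, 0.013]
force: [-1.5, 0.2, -1.0]
opening: 0.0859
grasp_force: 0.0
time_s: 0.93
tcp_pos: [0.5573, 0.0862, 0.0324]
tcp_rot: [-2.22, -2.218, 0.006]
force: [0.6, 0.2, 0.1]
opening: 0.0856
grasp_force: 0.0
```

View pics/s1.png

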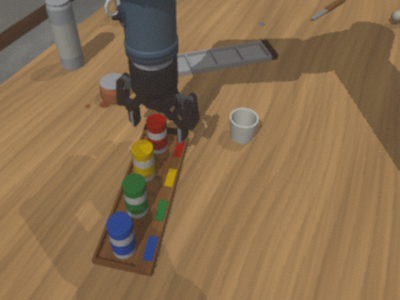

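The fingers straddle the red pot, crop pixels (157,130), and are clear of yellow (143,155). The TCP is about where it was commanded, so I'll close.

```bash
for i in 1 2; do python3 -m inch '[[0,0,0,0,0,0],[0,0,0,0,0,0],[0,0,0,0,0,0],[0,0,0,0,0,0],[0,0,0,0,0,0]]' 1; done | tail -6; python3 -m inch '[[0,0,-0.02,0,0,0],[0,0,-0.05,0,0,0],[0,0,-0.08,0,0,0],[0,0,-0.1,0,0,0],[0,0,-0.1,0,0,0]]'
```

```text
time_s: 1.82
tcp_pos: [0.5599, 0.087, 0.0358]
tcp_rot: [2.22, 2.22, 0.002]
force: [-0.9, 0.5, 5.5]
opening: 0.0352
grasp_force: 59.3
time_s: 2.23
tcp_pos: [0.562, 0.087, 0.1396]
tcp_rot: [2.216, 2.217, 0.01]
force: [0.2, 0.6, -0.7]
opening: 0.0351
grasp_force: 60.1
```

```bash
python3 -m inch '[[-0.02,0.007,0,0,0,0],[-0.045,0.015,0,0,0,0],[-0.07,0.024,0,0,0,0],[-0.095,0.033,0,0,0,0],[-0.12,0.041,0,0,0,0]]'; python3 -m inch '[[-0.025,0.009,0,0,0,0],[-0.05,0.018,0,0,0,0],[-0.08,0.028,0,0,0,0],[-0.105,0.037,0,0,0,0],[-0.118,0.0415,0,0,0,0]]';  python3 -m inch '[[0,0,0,0,0,0],[0,0,0.025,0,0,0],[0,0,0.05,0,0,0],[0,0,0.07,0,0,0],[0,0,0.07,0,0,0]]'; python3 -c "
from h import *
p,d=eyes.capture('scene'); cv2.imwrite('pics/s2.png',cv2.resize(p[130:330,130:450,::-1],(640,400)))"
```

```text
time_s: 2.65
tcp_pos: [0.5998, -0.0339, 0.1336]
tcp_rot: [-2.22, -2.221, 0.001]
force: [0.5, -0.0, -1.2]
opening: 0.0351
grasp_force: 60.0
time_s: 3.07
tcp_pos: [0.6418, -0.1542, 0.1333]
tcp_rot: [2.223, 2.219, -0.001]
force: [0.0, 0.6, -2.1]
opening: 0.0348
grasp_force: 60.0
time_s: 3.48
tcp_pos: [0.6376, -0.148, 0.0591]
tcp_rot: [-2.214, -2.215, 0.005]
force: [-0.6, 0.1, -2.0]
opening: 0.035
grasp_force: 60.0
```

View pics/s2.png

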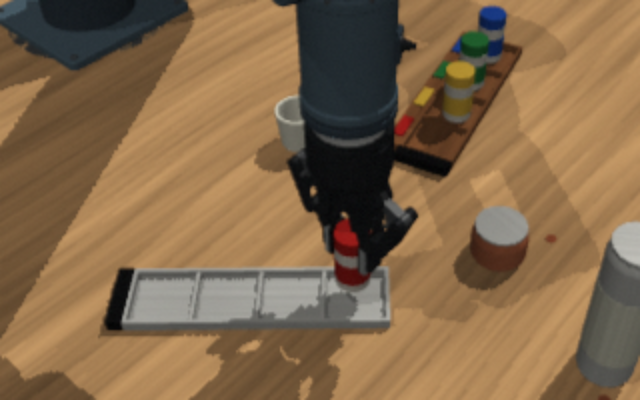

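The red pot hangs over the last place, at (350,265) in the crop. I'll lower, settle, release and lift.

```bash
python3 -m inch '[[0,0,0.01,0,0,0],[0,0,0.02,0,0,0],[0,0,0.028,0,0,0],[0,0,0.028,0,0,0],[0,0,0.028,0,0,0]]'; python3 -m inch '[[0,0,0,0,0,0],[0,0,0,0,0,0],[0,0,0,0,0,0],[0,0,0,0,0,0]]' -0.3;  python3 -m inch '[[0,0,0,0,0,0],[0,0,-0.025,0,0,0],[0,0,-0.06,0,0,0],[0,0,-0.098,0,0,0],[0,0,-0.098,0,0,0]]'; python3 -m inch '[[0.02,-0.007,0,0,0,0],[0.055,-0.018,0,0,0,0],[0.09,-0.03,0,0,0,0],[0.125,-0.042,0,0,0,0],[0.15,-0.05,0,0,0,0]]' -1;python3 -c "
from h import *
p,d=eyes.capture('scene'); print(lids2(p,cloud(d,eyes.calibration('scene'))));cv2.imwrite('pics/s3.png',cv2.resize(p[130:330,130:450,::-1],(640,400)))
p,d=eyes.capture('side'); print(lids2(p,cloud(d,eyes.calibration('side'))))"
```

```text
time_s: 3.95
tcp_pos: [0.6414, -0.1509, 0.0363]
tcp_rot: [-2.221, -2.221, 0.0]
force: [-0.1, 0.5, -1.3]
opening: 0.035
grasp_force: 60.7
time_s: 4.28
tcp_pos: [0.6416, -0.1511, 0.0366]
tcp_rot: [2.221, 2.221, 0.0]
force: [-0.7, 0.2, 0.0]
opening: 0.0554
grasp_force: 0.0
time_s: 4.7
tcp_pos: [0.6458, -0.1527, 0.1431]
tcp_rot: [2.212, 2.212, 0.008]
force: [1.8, -0.5, 1.2]
opening: 0.0548
grasp_force: 0.0
time_s: 5.12
tcp_pos: [0.59, 0.0016, 0.1343]
tcp_rot: [-2.22, -2.221, -0.0]
force: [-0.1, -0.4, -0.1]
opening: 0.0853
grasp_force: 0.0
{'red': (0.64, -0.152, 0.018, 0.0732), 'yellow': (0.5368, 0.1448, 0.0055, 0.0731), 'green': (0.5357, 0.2187, 0.0113, 0.0726), 'blue': (0.5095, 0.277, 0.0172, 0.0729)}
{'red': (0.6413, -0.1483, 0.0171, 0.0733), 'yellow': (0.5511, 0.1505, 0.0183, 0.0737), 'green': (0.5265, 0.2158, 0.0175, 0.0736), 'blue': (0.5101, 0.2805, 0.0179, 0.0736)}
```

View pics/s3.png

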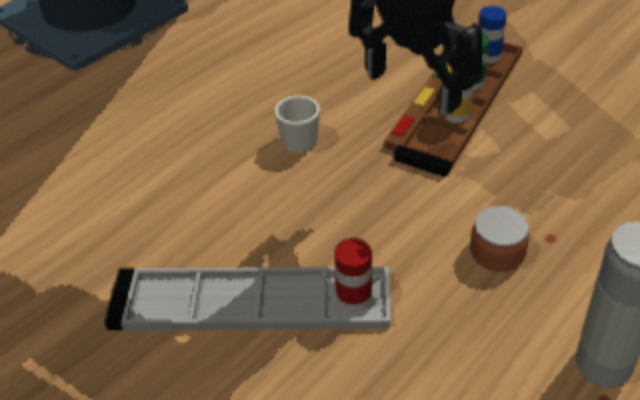

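Red stands upright in the place farthest from the black end: (0.641, −0.150) with its lid at 73 mm. Tin and cup are unmoved. Yellow next.

```bash
python3 -m inch '[[0.035,-0.01,0,0,0,0],[0.07,-0.02,0,0,0,0],[0.11,-0.03,0,0,0,0],[0.14,-0.038,0,0,0,0],[0.151,-0.041,0,0,0,0]]' -1; python3 -m inch '[[0,0,0,0,0,0],[0,0,0.03,0,0,0],[0,0,0.065,0,0,0],[0,0,0.09,0,0,0],[0,0,0.1,0,0,0]]'; for i in 1 2; do python3 -m inch '[[0,0,0,0,0,0],[0,0,0,0,0,0],[0,0,0,0,0,0],[0,0,0,0,0,0],[0,0,0,0,0,0]]' 1; done | tail -6; python3 -m inch '[[0,0,-0.02,0,0,0],[0,0,-0.05,0,0,0],[0,0,-0.08,0,0,0],[0,0,-0.1,0,0,0],[0,0,-0.1,0,0,0]]'
```

```text
time_s: 5.63
tcp_pos: [0.5495, 0.1532, 0.1345]
tcp_rot: [-2.218, -2.223, -0.001]
force: [0.3, 0.3, -0.7]
opening: 0.0854
grasp_force: 0.0
time_s: 6.05
tcp_pos: [0.5489, 0.148, 0.0307]
tcp_rot: [-2.221, -2.218, 0.007]
force: [-0.5, -0.3, -0.0]
opening: 0.0854
grasp_force: 0.0
time_s: 6.88
tcp_pos: [0.552, 0.1499, 0.0362]
tcp_rot: [2.219, 2.22, 0.004]
force: [-0.3, -1.8, 6.5]
opening: 0.0346
grasp_force: 59.5
time_s: 7.3
tcp_pos: [0.5537, 0.1505, 0.1398]
tcp_rot: [2.216, 2.217, 0.012]
force: [1.2, 0.8, -1.2]
opening: 0.035
grasp_force: 60.1
```

```bash
(python3 -m inch '[[-0.02,0.003,0,0,0,0],[-0.045,0.006,0,0,0,0],[-0.07,0.009,0,0,0,0],[-0.1,0.012,0,0,0,0],[-0.125,0.0155,0,0,0,0]]'; python3 -m inch '[[-0.025,0.003,0,0,0,0],[-0.05,0.006,0,0,0,0],[-0.075,0.009,0,0,0,0],[-0.1,0.012,0,0,0,0],[-0.125,0.0155,0,0,0,0]]'; python3 -m inch '[[-0.025,0.003,0,0,0,0],[-0.05,0.006,0,0,0,0],[-0.075,0.009,0,0,0,0],[-0.093,0.0115,0,0,0,0],[-0.093,0.0115,0,0,0,0]]') | grep -E 'tcp_pos|opening';  python3 -m inch '[[0,0,0,0,0,0],[0,0,0.025,0,0,0],[0,0,0.05,0,0,0],[0,0,0.07,0,0,0],[0,0,0.07,0,0,0]]'; python3 -m inch '[[0,0,0.01,0,0,0],[0,0,0.02,0,0,0],[0,0,0.028,0,0,0],[0,0,0.028,0,0,0],[0,0,0.028,0,0,0]]'
```

```text
tcp_pos: [0.5653, 0.0238, 0.1333]
opening: 0.0345
tcp_pos: [0.5808, -0.1009, 0.1332]
opening: 0.0347
tcp_pos: [0.5931, -0.1967, 0.1333]
opening: 0.0347
time_s: 8.97
tcp_pos: [0.5897, -0.1897, 0.0596]
tcp_rot: [-2.214, -2.216, 0.004]
force: [0.1, 1.4, -2.6]
opening: 0.0348
grasp_force: 60.1
time_s: 9.38
tcp_pos: [0.5933, -0.1929, 0.0365]
tcp_rot: [2.221, 2.221, 0.0]
force: [-0.1, -0.2, -1.6]
opening: 0.0349
grasp_force: 60.4
```

```bash
(python3 -m inch '[[0,0,0,0,0,0],[0,0,0,0,0,0],[0,0,0,0,0,0],[0,0,0,0,0,0]]' -0.25;  python3 -m inch '[[0,0,0,0,0,0],[0,0,-0.025,0,0,0],[0,0,-0.06,0,0,0],[0,0,-0.098,0,0,0],[0,0,-0.098,0,0,0]]'; python3 -m inch '[[0.02,-0.003,0,0,0,0],[0.055,-0.009,0,0,0,0],[0.09,-0.015,0,0,0,0],[0.125,-0.02,0,0,0,0],[0.15,-0.024,0,0,0,0]]' -1) | grep -E 'time|tcp_pos|force|opening'
python3 -c "
from h import *
p,d=eyes.capture('scene'); print(lids2(p,cloud(d,eyes.calibration('scene'))));cv2.imwrite('pics/s4.png',cv2.resize(p[130:330,130:450,::-1],(640,400)))
p,d=eyes.capture('side'); print(lids2(p,cloud(d,eyes.calibration('side'))))"
```

```text
time_s: 9.72
tcp_pos: [0.5933, -0.1931, 0.0367]
force: [-0.3, -0.2, 1.1]
opening: 0.0535
grasp_force: 0.0
time_s: 10.13
tcp_pos: [0.5972, -0.1951, 0.1426]
force: [0.7, -0.6, 1.8]
opening: 0.0537
grasp_force: 0.0
time_s: 10.55
tcp_pos: [0.5682, -0.0404, 0.1343]
force: [-0.4, 0.0, -0.1]
opening: 0.0856
grasp_force: 0.0
{'red': (0.6397, -0.1522, 0.0181, 0.0731), 'yellow': (0.5931, -0.1934, 0.0182, 0.0731), 'green': (0.527, 0.2134, 0.0176, 0.0728), 'blue': (0.5097, 0.2768, 0.0177, 0.0729)}
{'red': (0.6404, -0.1492, 0.018, 0.0738), 'yellow': (0.5994, -0.1866, 0.0164, 0.0735), 'green': (0.5264, 0.2165, 0.0172, 0.0737), 'blue': (0.5103, 0.2811, 0.0177, 0.0735)}
```

View pics/s4.png

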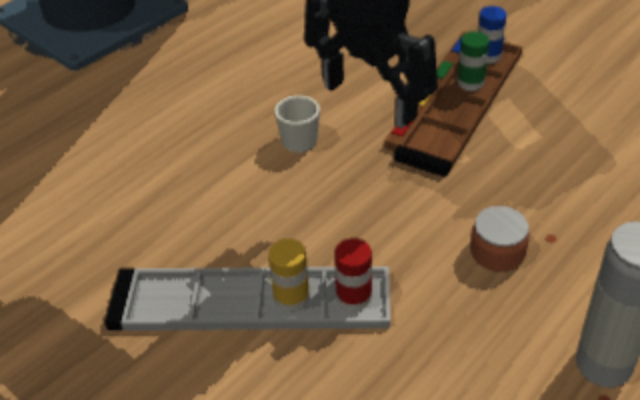

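Red and yellow both stand in their places, in crop at (353,270) and (288,272). Green next.

```bash
(python3 -m inch '[[0.02,-0.003,0,0,0,0],[0.045,-0.007,0,0,0,0],[0.07,-0.012,0,0,0,0],[0.1,-0.017,0,0,0,0],[0.13,-0.021,0,0,0,0]]' -1; python3 -m inch '[[0.03,-0.005,0,0,0,0],[0.06,-0.01,0,0,0,0],[0.09,-0.015,0,0,0,0],[0.115,-0.019,0,0,0,0],[0.128,-0.021,0,0,0,0]]'; python3 -m inch '[[0,0,0,0,0,0],[0,0,0.03,0,0,0],[0,0,0.065,0,0,0],[0,0,0.09,0,0,0],[0,0,0.1,0,0,0]]'; for i in 1 2; do python3 -m inch '[[0,0,0,0,0,0],[0,0,0,0,0,0],[0,0,0,0,0,0],[0,0,0,0,0,0],[0,0,0,0,0,0]]' 1; done | tail -6; python3 -m inch '[[0,0,-0.02,0,0,0],[0,0,-0.05,0,0,0],[0,0,-0.08,0,0,0],[0,0,-0.1,0,0,0],[0,0,-0.1,0,0,0]]')| grep -E 'time|tcp_pos|force|opening'
```

```text
time_s: 11.07
tcp_pos: [0.5482, 0.0872, 0.1344]
force: [0.6, 0.8, 0.2]
opening: 0.0856
grasp_force: 0.0
time_s: 11.48
tcp_pos: [0.5268, 0.2171, 0.1344]
force: [0.4, -0.6, 0.0]
opening: 0.0853
grasp_force: 0.0
time_s: 11.9
tcp_pos: [0.5251, 0.2129, 0.0307]
force: [-0.5, -0.6, -0.2]
opening: 0.0853
grasp_force: 0.0
time_s: 12.73
tcp_pos: [0.5284, 0.2151, 0.0363]
force: [0.3, -0.8, 5.8]
opening: 0.0349
grasp_force: 59.4
time_s: 13.15
tcp_pos: [0.5301, 0.2158, 0.1399]
force: [0.3, 0.3, -0.6]
opening: 0.0347
grasp_force: 60.1
```

```bash
(python3 -m inch '[[-0.02,0.001,0,0,0,0],[-0.05,0.002,0,0,0,0],[-0.08,0.003,0,0,0,0],[-0.115,0.005,0,0,0,0],[-0.15,0.006,0,0,0,0]]'; python3 -m inch '[[-0.03,0.001,0,0,0,0],[-0.06,0.002,0,0,0,0],[-0.09,0.004,0,0,0,0],[-0.12,0.005,0,0,0,0],[-0.15,0.006,0,0,0,0]]'; python3 -m inch '[[-0.03,0.001,0,0,0,0],[-0.06,0.002,0,0,0,0],[-0.09,0.003,0,0,0,0],[-0.12,0.004,0,0,0,0],[-0.15,0.0055,0,0,0,0]]';  python3 -m inch '[[0,0,0,0,0,0],[0,0,0.025,0,0,0],[0,0,0.05,0,0,0],[0,0,0.07,0,0,0],[0,0,0.07,0,0,0]]'; python3 -m inch '[[0,0,0.01,0,0,0],[0,0,0.02,0,0,0],[0,0,0.028,0,0,0],[0,0,0.028,0,0,0],[0,0,0.028,0,0,0]]')| grep -E 'time|tcp_pos|force|opening'
```

```text
time_s: 13.57
tcp_pos: [0.5324, 0.0641, 0.1336]
force: [0.4, -0.2, -1.0]
opening: 0.035
grasp_force: 60.0
time_s: 13.98
tcp_pos: [0.5383, -0.0862, 0.1336]
force: [0.4, -0.2, -0.9]
opening: 0.0345
grasp_force: 60.0
time_s: 14.4
tcp_pos: [0.5438, -0.236, 0.1334]
force: [-0.4, 0.2, -1.3]
opening: 0.0352
grasp_force: 60.0
time_s: 14.82
tcp_pos: [0.5412, -0.2326, 0.0593]
force: [-0.4, 0.4, -1.3]
opening: 0.0343
grasp_force: 60.0
time_s: 15.23
tcp_pos: [0.5448, -0.2351, 0.0365]
force: [0.6, -0.2, -1.4]
opening: 0.0348
grasp_force: 60.2
```

```bash
(python3 -m inch '[[0,0,0,0,0,0],[0,0,0,0,0,0],[0,0,0,0,0,0],[0,0,0,0,0,0]]' -0.25;  python3 -m inch '[[0,0,0,0,0,0],[0,0,-0.025,0,0,0],[0,0,-0.06,0,0,0],[0,0,-0.098,0,0,0],[0,0,-0.098,0,0,0]]'; python3 -m inch '[[0.02,-0.0015,0,0,0,0],[0.055,-0.004,0,0,0,0],[0.09,-0.006,0,0,0,0],[0.125,-0.009,0,0,0,0],[0.15,-0.0105,0,0,0,0]]' -1) | grep -E 'time|tcp_pos|force|opening'
python3 -c "
from h import *
p,d=eyes.capture('scene'); print(lids2(p,cloud(d,eyes.calibration('scene'))));cv2.imwrite('pics/s5.png',cv2.resize(p[130:330,130:450,::-1],(640,400)))
p,d=eyes.capture('side'); print(lids2(p,cloud(d,eyes.calibration('side'))))"
```

```text
time_s: 15.57
tcp_pos: [0.5448, -0.2351, 0.0366]
force: [0.6, 0.3, -0.7]
opening: 0.0535
grasp_force: 0.0
time_s: 15.98
tcp_pos: [0.5485, -0.2374, 0.1422]
force: [1.7, -0.9, 1.4]
opening: 0.0532
grasp_force: 0.0
time_s: 16.4
tcp_pos: [0.5332, -0.0824, 0.1343]
force: [-0.6, 0.4, -0.0]
opening: 0.0855
grasp_force: 0.0
{'red': (0.64, -0.152, 0.0187, 0.0732), 'yellow': (0.5924, -0.1928, 0.0179, 0.0732), 'green': (0.5448, -0.236, 0.0178, 0.0735), 'blue': (0.5084, 0.277, 0.0182, 0.0724)}
{'red': (0.6406, -0.1497, 0.0174, 0.0736), 'yellow': (0.5929, -0.1919, 0.0187, 0.0737), 'green': (0.554, -0.2364, 0.0047, 0.073), 'blue': (0.5103, 0.2807, 0.0178, 0.0736)}
```

View pics/s5.png

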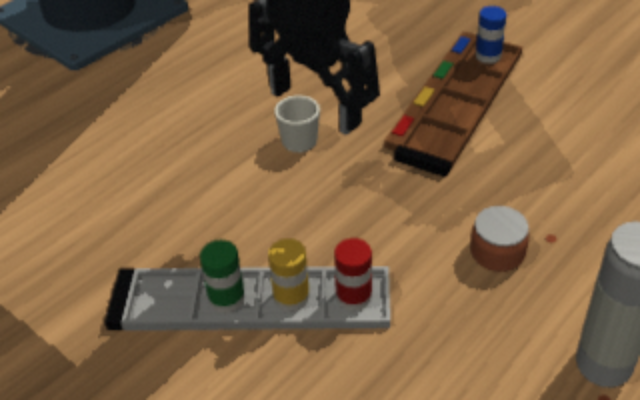

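Three are placed: green, yellow and red at x ≈ 222, 288 and 353 in the crop. Blue is the last.

```bash
(python3 -m inch '[[0.02,-0.001,0,0,0,0],[0.045,-0.003,0,0,0,0],[0.07,-0.004,0,0,0,0],[0.1,-0.006,0,0,0,0],[0.13,-0.008,0,0,0,0]]' -1; python3 -m inch '[[0.025,-0.001,0,0,0,0],[0.05,-0.003,0,0,0,0],[0.075,-0.004,0,0,0,0],[0.1,-0.006,0,0,0,0],[0.13,-0.008,0,0,0,0]]'; python3 -m inch '[[0.025,-0.002,0,0,0,0],[0.05,-0.004,0,0,0,0],[0.075,-0.006,0,0,0,0],[0.095,-0.007,0,0,0,0],[0.104,-0.008,0,0,0,0]]'; python3 -m inch '[[0,0,0,0,0,0],[0,0,0.03,0,0,0],[0,0,0.065,0,0,0],[0,0,0.09,0,0,0],[0,0,0.1,0,0,0]]'; for i in 1 2; do python3 -m inch '[[0,0,0,0,0,0],[0,0,0,0,0,0],[0,0,0,0,0,0],[0,0,0,0,0,0],[0,0,0,0,0,0]]' 1; done | tail -6; python3 -m inch '[[0,0,-0.02,0,0,0],[0,0,-0.05,0,0,0],[0,0,-0.08,0,0,0],[0,0,-0.1,0,0,0],[0,0,-0.1,0,0,0]]')| grep -E 'time|tcp_pos|force|opening'
```

```text
time_s: 16.92
tcp_pos: [0.5264, 0.0452, 0.1344]
force: [0.4, -0.5, 0.1]
opening: 0.0857
grasp_force: 0.0
time_s: 17.33
tcp_pos: [0.5186, 0.1751, 0.1344]
force: [0.5, -0.3, -0.2]
opening: 0.0855
grasp_force: 0.0
time_s: 17.75
tcp_pos: [0.5104, 0.2809, 0.1343]
force: [-0.7, 0.2, 1.1]
opening: 0.0857
grasp_force: 0.0
time_s: 18.17
tcp_pos: [0.5079, 0.2765, 0.0306]
force: [-0.6, -1.0, -0.4]
opening: 0.0855
grasp_force: 0.0
time_s: 19.0
tcp_pos: [0.5114, 0.2793, 0.0364]
force: [-0.9, -1.3, 6.5]
opening: 0.035
grasp_force: 59.5
time_s: 19.42
tcp_pos: [0.5131, 0.2802, 0.14]
force: [0.7, -0.0, -1.3]
opening: 0.035
grasp_force: 60.0
```

```bash
(python3 -m inch '[[-0.02,0,0,0,0,0],[-0.05,-0.001,0,0,0,0],[-0.08,-0.002,0,0,0,0],[-0.11,-0.003,0,0,0,0],[-0.14,-0.0035,0,0,0,0]]'; python3 -m inch '[[-0.028,-0.001,0,0,0,0],[-0.056,-0.001,0,0,0,0],[-0.084,-0.002,0,0,0,0],[-0.112,-0.003,0,0,0,0],[-0.14,-0.0035,0,0,0,0]]'; python3 -m inch '[[-0.028,-0.001,0,0,0,0],[-0.056,-0.001,0,0,0,0],[-0.084,-0.002,0,0,0,0],[-0.112,-0.003,0,0,0,0],[-0.14,-0.0035,0,0,0,0]]'; python3 -m inch '[[-0.03,-0.001,0,0,0,0],[-0.06,-0.001,0,0,0,0],[-0.09,-0.002,0,0,0,0],[-0.12,-0.003,0,0,0,0],[-0.1355,-0.0035,0,0,0,0]]';  python3 -m inch '[[0,0,0,0,0,0],[0,0,0.025,0,0,0],[0,0,0.05,0,0,0],[0,0,0.07,0,0,0],[0,0,0.07,0,0,0]]'; python3 -m inch '[[0,0,0.01,0,0,0],[0,0,0.02,0,0,0],[0,0,0.028,0,0,0],[0,0,0.028,0,0,0],[0,0,0.028,0,0,0]]')| grep -E 'time|tcp_pos|force|opening'
```

```text
time_s: 19.83
tcp_pos: [0.5055, 0.138, 0.1334]
force: [0.1, 0.4, -1.9]
opening: 0.0347
grasp_force: 60.0
time_s: 20.25
tcp_pos: [0.5021, -0.0021, 0.1336]
force: [0.8, -0.3, -1.7]
opening: 0.0348
grasp_force: 60.0
time_s: 20.67
tcp_pos: [0.4987, -0.142, 0.1335]
force: [1.2, 0.4, -1.3]
opening: 0.0349
grasp_force: 60.0
time_s: 21.08
tcp_pos: [0.4955, -0.2796, 0.1335]
force: [-0.1, -0.7, -1.1]
opening: 0.035
grasp_force: 60.0
time_s: 21.5
tcp_pos: [0.4931, -0.2727, 0.0598]
force: [0.0, 0.5, -0.9]
opening: 0.035
grasp_force: 60.1
time_s: 21.92
tcp_pos: [0.4962, -0.2765, 0.0364]
force: [-0.4, 1.1, -1.7]
opening: 0.0347
grasp_force: 61.2
```

```bash
(python3 -m inch '[[0,0,0,0,0,0],[0,0,0,0,0,0],[0,0,0,0,0,0],[0,0,0,0,0,0]]' -0.25;  python3 -m inch '[[0,0,0,0,0,0],[0,0,-0.025,0,0,0],[0,0,-0.06,0,0,0],[0,0,-0.098,0,0,0],[0,0,-0.098,0,0,0]]'; python3 -m inch '[[0.02,0,0,0,0,0],[0.055,0,-0.02,0,0,0],[0.09,0,-0.05,0,0,0],[0.125,0,-0.05,0,0,0],[0.15,0,-0.05,0,0,0]]'; python3 -m inch '[[0,0,0,0,0,0],[0,0,0,0,0,0],[0,0,0,0,0,0]]') | grep -E 'time|tcp_pos|force|opening'
python3 -c "
from h import *
c=np.array([.5688,-.2139]); a=np.radians(40.68); y=-np.array([np.cos(a),np.sin(a)]); x=np.array([y[1],-y[0]])
for n in ['scene','side']:
    p,d=eyes.capture(n)
    for k,v in lids2(p,cloud(d,eyes.calibration(n))).items(): q=np.array(v[:2])-c; print(n,k,v,'tray',np.round([q@x,q@y],4))
    if n=='scene': cv2.imwrite('pics/s6.png',cv2.resize(p[130:330,130:450,::-1],(640,400)))"
```

```text
time_s: 22.25
tcp_pos: [0.4962, -0.2767, 0.0367]
force: [0.3, 0.4, -0.2]
opening: 0.0536
grasp_force: 0.0
time_s: 22.67
tcp_pos: [0.4996, -0.2794, 0.1419]
force: [1.6, -2.0, 0.9]
opening: 0.0533
grasp_force: 0.0
time_s: 23.08
tcp_pos: [0.4968, -0.1244, 0.1865]
force: [0.4, 0.2, -1.1]
opening: 0.0539
grasp_force: 0.0
time_s: 23.33
tcp_pos: [0.4962, -0.1268, 0.1843]
force: [0.7, 0.5, 0.3]
opening: 0.0531
grasp_force: 0.0
scene red (0.6395, -0.1518, 0.0185, 0.0731) tray [ 0.001  -0.0941]
scene yellow (0.5915, -0.1929, 0.0186, 0.073) tray [ 0.0011 -0.0309]
scene green (0.5443, -0.2356, 0.0176, 0.0733) tray [-0.0005  0.0327]
scene blue (0.4957, -0.2762, 0.0177, 0.0733) tray [0.0004 0.096 ]
side red (0.6412, -0.149, 0.0175, 0.0737) tray [ 0.002  -0.0972]
side yellow (0.5952, -0.191, 0.0192, 0.0736) tray [ 0.0002 -0.0349]
side green (0.5452, -0.2302, 0.0155, 0.0739) tray [0.003  0.0285]
side blue (0.4959, -0.2712, 0.0162, 0.0734) tray [0.0041 0.0926]
```

View pics/s6.png

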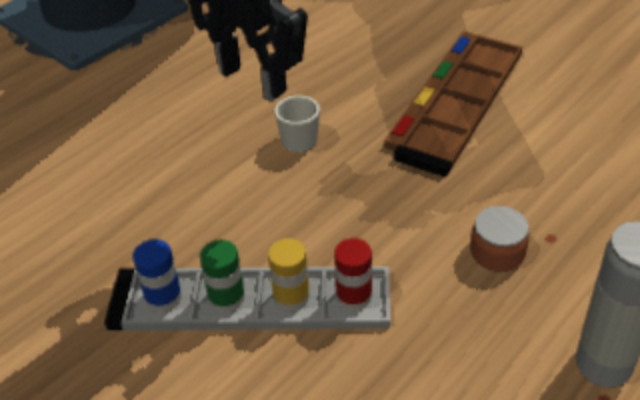

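All four pots stand centred to within about 4 mm, in the order blue, green, yellow, red from the black end (crop x ≈ 157, 222, 288, 353). Tin and cup are untouched and the gripper is clear.

```bash
python3 -c "
from cell import hand_in
print(hand_in())"
```

```text
the job is handed in; nothing more can be done
None
```

All four pots are in the painting tray in reverse order (blue, green, yellow, red from the black end), upright and released with tin and cup untouched, and the job was handed in at about 23 s of the 109 s allowed; no verdict was shown.

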